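# Count along the brake-pad rack and push the pad into the third gap

## Robot

A 6-joint arm with a two-finger parallel gripper is mounted at the origin on the work surface. World frame = base frame: x ahead of the robot, y to its left, z up, the work surface at z = 0. Lengths are in m, angles in rad, forces in N, time in s.
With the tool pointing down it reaches from about 0.3 to 0.75 m from the base axis. Payload 8.5 kg.
Tool frame: the origin (TCP) lies midway between the tips of the shut fingers; the grasp point (between the pads) lies grip_depth behind it (grip_depth is the distance from the TCP to the grasp point, in m); z points along the fingers, y is the line along which they close (so a half turn about z gives the same grasp; the last joint's range is limited). The gripper opens to 88 mm and grips with 3 to 60 N. Pads are 18 mm wide; open, the fingers measure 123 mm over their backs; the gripper's body (75 mm by 187 mm) begins 45 mm behind the grasp point.
Start: joints at [-1.447, 0.381, 1.297, -0, 1.464, -0.215], TCP at [0.183, -0.519, 0.213] pointing down, gripper open.
Joint ranges: [-3.11, 3.11], [-0.89, 2.33], [0.22, 2.48], [-1.42, 4.56], [0.17, 2.85], [-2.88, 2.88]. Speed limits (rad/s): [2.39, 2.39, 3.14, 3.14, 3.14, 3.14].

## Interface

Orientations are given as a rotation vector (axis times angle).
In Python, from cell import get_obs, read_camera, finish_job, cut_out, landmark_of, grip_depth gives the robot as it stands.
- The arm moves only by the tool drive_tool, never from a script. Its argument "series" is one flat list of numbers, 5 for each row, row after row: the shift along the tool's x, y, z in mm, then the turn about the tool's z in degrees, then the finger opening in mm, from 0 to 88.1. A call has 1 to 5 rows; each row shifts and turns the commanded pose from where the row before left it, along the tool's axes as they then stand; what a row does not reach is not made up. A row lasts 1/10 s, in which the tool goes at most 50 mm and 8.59 degrees, less where a joint would pass 70% of its speed; a pose out of reach is approached as far as the arm can. A call with a gripper value outside its range is refused whole. The fingers move at their own pace and stop on an object; "grip_force" is the grip in N (left out, the last holds). Time passes only in rows, so rows that do not move let the fingers close. It gives the time, the measured TCP pose, the force, the opening and the grip force at its end, in the units of the state.
- get_obs(): the state, without advancing time (a new reading comes with each control period).
- read_camera(name): name is "side" or "top" or "wrist"; returns a dict with "frame" (420x560x3 uint8, red, green, blue), "range_z" (420x560 float32, m along the optical axis (not along the pixel's ray), 0 where there is no reading), "fx", "fy", "cx", "cy" (pixels), "dist" ([k1, k2, p1, p2, k3] as OpenCV has them; the pictures are not rectified), "extrinsics" (4x4, takes a point from camera to world coordinates); the wrist camera has in their place "T_tool_cam" (4x4, takes a point from camera to tool coordinates, whose origin is the TCP and whose axes are the flange's). Camera axes: x right, y up, looking along -z (the intrinsics and any distortion apply to the point x, -y, -z); pixel columns grow to the right and rows downward; lengths in m; the calibration is good to about 2 mm. A picture is of the moment at which its call begins: read the wrist's pose just before it.
- finish_job(): hands the job in; it is judged then, once.
Trained networks look in the newest picture that a camera, given by its name, has taken for a name from the list of things; names that differ only in an ending like _2 or _b are one class to them, and where a whole thing is asked for, a point or a joint stands for the part that bears it (a point fixed in the world has none). Each returns a list of dicts, best first, with "score" (0 to 1); they miss things now and then, are a little off and sometimes report something else, mostly with a low value. They report only what shows in the picture. A call takes as long as a camera call. They do not tell look-alikes from the thing itself.
- cut_out(camera, name): "pixels" (420x560 bool, what is visible of it) and "centre" ([column, row] in pixels, amid what is visible of it).
- landmark_of(camera, name): "centre" ([column, row] in pixels: a listed point, or the origin of a listed thing).
The state is a dict: "time_s": time; "joints": joint angles; "dq": joint speeds; "joint_torque": joint torques, N m; "eef_pos": TCP position; "orientation": TCP orientation; "force": force on the tool from outside, world axes, zero at the start; "ft_torque": the same for the moment, N m; "gripper_width": finger opening in m; "grip_force": force on a finger pad.
Only numpy, scipy, OpenCV 4.12 (cv2) and the standard library are available. Lean on these libraries where they do the work, as an engineer would, in place of code of your own. Each camera call takes 0.05 s, during which the arm holds its last target. There are 200 camera calls.

## Task

Count off the gaps of the brake-pad rack with a fingertip, filled and empty ones alike, starting from its tall end plate and going along the rail: touch the first, the second and then the third divider in turn, each one marking the end of a gap. Then push the loose brake pad in front of the rack along the bench into that third gap, straight and fully home against the back plate. Only push it, never lift or tip it, and leave everything else where it is.

Things in the scene. Friction and masses are not known exactly. Their poses are not given: they have to be found in the camera images.
- rack: brake-pad rack fixed to the bench: 404 mm long, 46 mm high steel back plate, rail behind its top edge (22 mm deep, top 52 mm up). Five dividers and two end plates form six gaps, open above and towards the robot, floored by the bench. Origin: bench level, mid-length, on the plate's front face, where pads stop; x away from the robot, y left along the rail, z up. Gap mouths at x = -60 mm
- end_tall: the tall end plate of the rack, 95 mm high with a carrying slot near its top, 5 mm thick; counting starts from it. It may be at either end of the rack. Origin: at bench level in the middle of its thickness, in the plane of the back plate's front face; axes as the rack.
- end_low: the low end plate at the rack's other end, 56 mm high, no slot, 5 mm thick; origin and axes as the tall one.
- div1: divider 1 of 5 from the robot's left: steel sheet 3 mm thick, its beaded top edge 44 mm up, reaching 60 mm from the back plate towards the robot, unevenly spaced (gaps 54 to 70 mm). Origin: bench level, mid-thickness, at the plate's front face; axes as the rack. Its flat black clip over the rail is good to touch: top 31 x 18 mm (x, y), centred at x = 13.5 mm, y = 0, 58 mm up
- div2: divider 2 of 5 from the robot's left: steel sheet 3 mm thick, its beaded top edge 44 mm up, reaching 60 mm from the back plate towards the robot, unevenly spaced (gaps 54 to 70 mm). Origin: bench level, mid-thickness, at the plate's front face; axes as the rack. Its flat black clip over the rail is good to touch: top 31 x 18 mm (x, y), centred at x = 13.5 mm, y = 0, 58 mm up
- div3: divider 3 of 5 from the robot's left: steel sheet 3 mm thick, its beaded top edge 44 mm up, reaching 60 mm from the back plate towards the robot, unevenly spaced (gaps 54 to 70 mm). Origin: bench level, mid-thickness, at the plate's front face; axes as the rack. Its flat black clip over the rail is good to touch: top 31 x 18 mm (x, y), centred at x = 13.5 mm, y = 0, 58 mm up
- div4: divider 4 of 5 from the robot's left: steel sheet 3 mm thick, its beaded top edge 44 mm up, reaching 60 mm from the back plate towards the robot, unevenly spaced (gaps 54 to 70 mm). Origin: bench level, mid-thickness, at the plate's front face; axes as the rack. Its flat black clip over the rail is good to touch: top 31 x 18 mm (x, y), centred at x = 13.5 mm, y = 0, 58 mm up
- div5: divider 5 of 5 from the robot's left: steel sheet 3 mm thick, its beaded top edge 44 mm up, reaching 60 mm from the back plate towards the robot, unevenly spaced (gaps 54 to 70 mm). Origin: bench level, mid-thickness, at the plate's front face; axes as the rack. Its flat black clip over the rail is good to touch: top 31 x 18 mm (x, y), centred at x = 13.5 mm, y = 0, 58 mm up
- pad: loose brake pad lying flat on the bench in front of the rack: dark block 72 x 42 x 17 mm (x, y, z), about 0.2 kg, steel backing plate below, grooved lining above. Origin: centre of its underside; x along its length, roughly towards the rack. It goes in lengthways, either end first; 12 mm stick out when it is home. A few newtons slide it
- stored1: a brake pad of the same kind already stored in the second gap from the robot's left; origin as the loose pad
- stored2: a brake pad of the same kind already stored in the gap at the robot's far right; origin as the loose pad
- bearing: ball bearing lying flat, 62 mm across, 17 mm high; a bystander. Origin: centre of its underside
- spanner: ring spanner lying flat, 198 mm long; a bystander. Origin: centre of its underside
- spray: blue aerosol can standing upright, 52 mm across, 176 mm high; a bystander. Origin: centre of its underside
- filter: yellow screw-on oil filter standing threads up, 76 mm across, 78 mm high; a bystander. Origin: centre of its underside
- lamp: car rear lamp lying on its chrome base, long dark red lens, 66 x 170 x 66 mm; a bystander. Origin: centre of its underside
Not all that is in view belongs to the job. What is shaped like the div4 but blue or red is not meant.

How it is judged:
By the outcome, as a careful person would: the job done as asked, in the order asked, and still so for the second after the job is handed in, with the robot touching nothing.
It also fails if it takes over 64 s, if anything falls off the work surface, if the arm or the gripper's body presses on something with over 40 N, if the wrist force passes 120 N, or if a joint passes its speed limit or range.

## Working session

There is one attempt and no reset: what is moved stays moved. The work goes in short steps, Python scripts to look and compute and a tool call to move; the robot and the scene stay as the last step left them, time stands still between calls to the robot, and variables do not carry over. Pictures are saved under pics/ and viewed, at most 10 in all, crops included, and the job is handed in when it is done.

Besides the shell and the picture viewer there is one more tool, called after "Call:" by a JSON object that holds its "method" and its "body", one argument or row to a line. drive_tool: Moves the arm, as the interface text tells. Its arguments: {"type":"object","properties":{"series":{"type":"array"},"grip_force":{"type":"number"}},"required":["series"]}

```bash
mkdir -p pics; cat > h.py <<'E'
import numpy as np, cv2
from cell import *
from scipy.spatial.transform import Rotation as R
def cam(n):
    o=get_obs(); c=read_camera(n)
    if n=="wrist":
        T=np.eye(4);T[:3,:3]=R.from_rotvec(o["orientation"]).as_matrix();T[:3,3]=o["eef_pos"]
        c["E"]=T@c["T_tool_cam"]
    else: c["E"]=np.array(c["extrinsics"])
    c["K"]=np.array([[c["fx"],0,c["cx"]],[0,c["fy"],c["cy"]],[0,0,1]]);return c
def ray(c,uv):
    p=cv2.undistortPoints(np.array(uv,float).reshape(-1,1,2),c["K"],np.array(c["dist"]))[:,0]
    return np.c_[p[:,0],-p[:,1],-np.ones(len(p))]
def pts(c,uv):
    uv=np.array(uv).reshape(-1,2);z=c["range_z"][uv[:,1].astype(int),uv[:,0].astype(int)]
    return (ray(c,uv)*z[:,None])@c["E"][:3,:3].T+c["E"][:3,3]
def onz(c,uv,h):
    d=ray(c,uv)@c["E"][:3,:3].T;o=c["E"][:3,3]
    return o+d*((h-o[2])/d[:,2])[:,None]
def save(c,f,s=1):
    cv2.imwrite(f,cv2.resize(c["frame"][:,:,::-1],None,fx=s,fy=s))
E
python3 - <<'E'
from h import *
print(grip_depth)
o=get_obs();print(o)
print(R.from_rotvec(o["orientation"]).as_matrix().round(3))
for n in ["top","side"]:
    c=cam(n);save(c,f"pics/{n}0.png",1.4)
    print(n,c["E"].round(3))
    for k in ["rack","end_tall","end_low","div1","pad","stored1","bearing","spanner","spray","filter","lamp"]:
        L=landmark_of(n,k)
        for l in L[:7]:
            if l["score"]>.2: print(n,k,round(l["score"],2),np.round(l["centre"]),onz(c,l["centre"],0).round(3))
E
```

```text
0.0187
{'time_s': 0.0, 'joints': array([-1.44731901e+00,  3.81195934e-01,  1.29825892e+00,  1.17744358e-05,
        1.46361643e+00, -2.15312331e-01]), 'dq': array([-0.00036683, -0.00018128,  0.00070738,  0.00056663,  0.00015696,
        0.00034624]), 'joint_torque': array([ 3.51858489e-04, -4.37923765e+01, -2.24553627e+01,  7.13938731e-02,
        3.53043736e-02, -1.32034429e-04]), 'eef_pos': array([ 0.18274402, -0.51841086,  0.21243846]), 'orientation': array([-3.09517187e+00, -5.29377222e-01, -1.24921883e-04]), 'force': array([0.18872565, 0.27477304, 0.20160778]), 'ft_torque': array([-0.0061648 , -0.02127484, -0.04259955]), 'grip_force': 0.0, 'gripper_width': 0.08829517990579579}
[[ 0.943  0.332 -0.   ]
 [ 0.332 -0.943  0.001]
 [ 0.    -0.001 -1.   ]]
top [[-0.005  0.998 -0.067  0.478]
 [-1.    -0.007 -0.022 -0.053]
 [-0.022  0.067  0.997  1.158]
 [ 0.     0.     0.     1.   ]]
top rack 0.94 [256. 184.] [[0.617 0.023 0.   ]]
top end_tall 0.78 [350. 176.] [[ 0.634 -0.178  0.   ]]
top end_low 0.53 [163. 189.] [[0.608 0.222 0.   ]]
top end_low 0.21 [195. 183.] [[0.619 0.153 0.   ]]
to
[... 1576 characters left out ...]
[[0.393 0.121 0.   ]]
side pad 0.65 [288. 247.] [[0.491 0.    0.   ]]
side stored1 0.97 [227. 255.] [[0.574 0.117 0.   ]]
side stored1 0.79 [299. 193.] [[ 0.596 -0.144  0.   ]]
side bearing 0.93 [201. 319.] [[0.488 0.256 0.   ]]
side bearing 0.65 [265. 207.] [[ 0.621 -0.047  0.   ]]
side bearing 0.22 [202. 255.] [[0.614 0.157 0.   ]]
side spanner 0.89 [352. 193.] [[ 0.498 -0.244  0.   ]]
side spanner 0.65 [280. 192.] [[ 0.631 -0.109  0.   ]]
side spanner 0.49 [179. 273.] [[0.611 0.224 0.   ]]
side filter 0.65 [210. 188.] [[0.77  0.011 0.   ]]
side filter 0.22 [281. 191.] [[ 0.634 -0.115  0.   ]]
side lamp 0.93 [267. 154.] [[ 0.765 -0.189  0.   ]]
side lamp 0.42 [242. 223.] [[0.62 0.03 0.  ]]
```

View pics/top0.png

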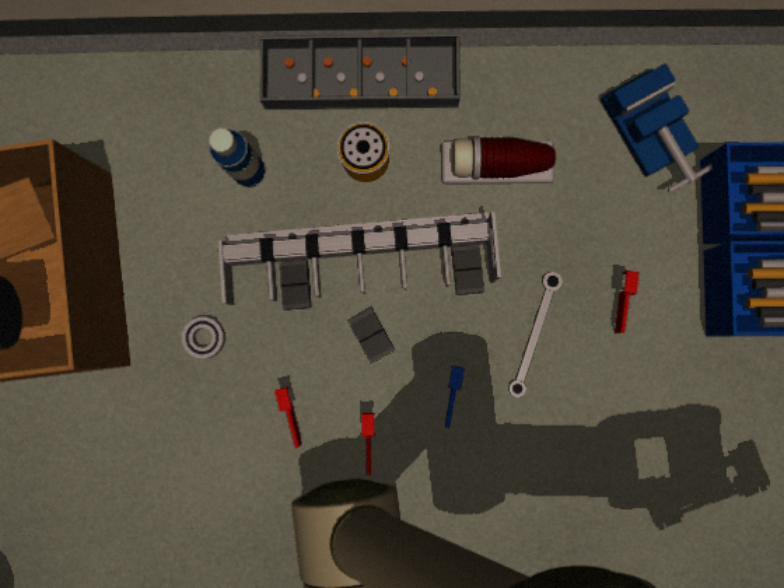

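View pics/side0.png

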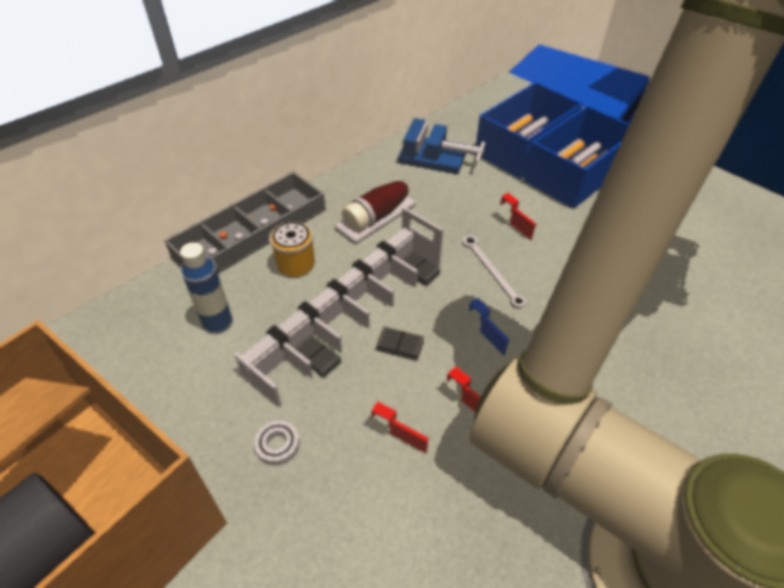

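The top view shows the tall end plate at the robot's right (490,245 in the enlarged picture). The black clips sit at about (445,233), (401,237) and (358,241) for div5, div4 and div3. The loose pad is at (371,335), turned relative to the rack. The red and blue look-alikes lie in front. I'll measure clips and pad next.

```bash
cat > m.py <<'E'
from h import *
def cloud(c):
    v,u=np.mgrid[0:420,0:560];uv=np.c_[u.ravel(),v.ravel()]
    P=pts(c,uv).reshape(420,560,3);P[c["range_z"]==0]=np.nan;return P
def clips(c):
    P=cloud(c);dark=c["frame"].max(2)<70
    m=dark&(P[...,2]>.045)&(P[...,2]<.07)&(abs(P[...,0]-.64)<.06)&(abs(P[...,1]-.03)<.22)
    n,l,s,ce=cv2.connectedComponentsWithStats(m.astype(np.uint8))
    for i in range(1,n):
        if s[i,4]>25:
            q=P[l==i];print("clip",s[i,4],ce[i].round(1),np.median(q,0).round(4),q.min(0).round(3),q.max(0).round(3), onz(c,ce[i],.058)[0].round(4))
def pad(c,x=.5,y=0.0,name="cloud"):
    P=cloud(c)
    m=(P[...,2]>.009)&(P[...,2]<.024)&(abs(P[...,0]-x)<.065)&(abs(P[...,1]-y)<.065)
    n,l,s,ce=cv2.connectedComponentsWithStats(m.astype(np.uint8));i=1+np.argmax(s[1:,4])
    vu=np.argwhere(l==i)[:,::-1];q=onz(c,vu,.017)
    r=cv2.minAreaRect((q[:,:2]*1000).astype(np.float32));print("pad",s[i,4],np.median(P[l==i][:,2]),r,np.round(cv2.boxPoints(r)))
E
python3 - <<'E'
from m import *
for n in ["top","side"]:
    c=cam(n);print(n);clips(c);pad(c)
    for k,d in [("pad",.017)]:
        for l in cut_out(n,k)[:3]:
            v=np.argwhere(l["pixels"])[:,::-1];r=cv2.minAreaRect((onz(c,v,d)[:,:2]*1000).astype(np.float32));print(k,l["score"],r)
E
```

```text
top
clip 149 [316.9 166.9] [ 0.6435 -0.1052  0.0577] [ 0.628 -0.115  0.046] [ 0.66  -0.095  0.064] [ 0.6438 -0.105   0.058 ]
clip 147 [286.  169.6] [ 0.6384 -0.0422  0.0577] [ 0.623 -0.056  0.045] [ 0.655 -0.032  0.063] [ 0.6388 -0.0422  0.058 ]
clip 142 [255.4 172.3] [0.6341 0.0206 0.0579] [0.618 0.011 0.049] [0.651 0.029 0.063] [0.6338 0.02   0.058 ]
clip 150 [222.4 175. ] [0.6288 0.0878 0.057 ] [0.613 0.078 0.045] [0.646 0.097 0.063] [0.6288 0.0873 0.058 ]
clip 40 [351.2 183. ] [ 0.6098 -0.1742  0.0536] [ 0.581 -0.178  0.046] [ 0.641 -0.171  0.07 ] [ 0.6104 -0.1738  0.058 ]
clip 152 [190.  177.8] [0.6236 0.1537 0.0573] [0.608 0.144 0.045] [0.641 0.164 0.064] [0.6237 0.1535 0.058 ]
pad 667 0.01682550295587304 ((498.146484375, 3.7862930297851562), (71.0633773803711, 41.082305908203125), 28.31915855407715) [[457.   5.]
 [477. -31.]
 [539.   3.]
 [520.  39.]]
pad 0.8 ((498.52496337890625, 3.2548751831054688), (70.32527923583984, 40.85807418823242), 29.615238189697266)
pad 0.37 ((574.6830444335938, 117.58720397949219), (72.65564727783203, 43.29945373535156), 4.347019672393799)
side
cli
[... 152 characters left out ...]
398  0.057 ] [ 0.62  -0.05   0.047] [ 0.65  -0.032  0.06 ] [ 0.6306 -0.0381  0.058 ]
clip 65 [241.3 205.2] [0.6259 0.0229 0.0569] [0.616 0.014 0.045] [0.646 0.03  0.06 ] [0.6259 0.0237 0.058 ]
clip 73 [220.7 221.8] [0.6203 0.0898 0.057 ] [0.61  0.079 0.045] [0.638 0.096 0.06 ] [0.6201 0.0906 0.058 ]
clip 83 [198.6 239.3] [0.6149 0.1564 0.0568] [0.605 0.147 0.045] [0.634 0.164 0.06 ] [0.615  0.1568 0.058 ]
pad 492 0.01635804442059058 ((494.3636474609375, 6.566715240478516), (71.55433654785156, 46.68092346191406), 28.45215606689453) [[452.  10.]
 [474. -31.]
 [537.   3.]
 [515.  44.]]
pad 0.91 ((490.75897216796875, 8.239242553710938), (74.23657989501953, 50.68096160888672), 30.318031311035156)
```

Clip heights (58 mm) and pad size (71 x 41) check out. The rack yaw is about 4.4° and the pad yaw about 28°. I'm moving above div5 first.

Call:
{"method": "drive_tool", "body": {
  "series": [44,-18,0,0,0,44,-18,0,0,0,44,-18,0,0,0,44,-18,0,0,0,44,-18,0,0,0],
  "grip_force": 5
}}

```text
time_s: 1.9
eef_pos: [0.3615, -0.3593, 0.2132]
orientation: [3.096, 0.529, 0.0]
force: [1.5, -0.5, -0.1]
gripper_width: 0.0503
grip_force: 0.0
```

Call:
{"method": "drive_tool", "body": {
  "series": [44,-18,0,0,0,44,-18,0,0,0,44,-18,0,0,0,44,-18,0,0,0,44,-18,0,0,0]
}}

```text
time_s: 2.4
eef_pos: [0.5393, -0.2011, 0.2132]
orientation: [3.096, 0.53, 0.0]
force: [0.1, -0.1, -0.3]
gripper_width: 0.0104
grip_force: 0.0
```

Call:
{"method": "drive_tool", "body": {
  "series": [0,0,0,7.5,0,0,0,0,7.5,0,0,0,0,0,0]
}}

```text
time_s: 2.7
eef_pos: [0.5381, -0.2024, 0.2129]
orientation: [-3.139, -0.12, 0.0]
force: [-0.2, 0.0, 0.4]
gripper_width: 0.0003
grip_force: 0.0
```

```bash
cat > g.py <<'E'
import sys
from h import *
def go(p,yaw=None):
    o=get_obs();M=R.from_rotvec(o["orientation"]).as_matrix();e=o["eef_pos"]
    y=np.degrees(np.arctan2(M[1,0],M[0,0]))
    print("pos",e.round(4),"yaw",y.round(2),"w",o["gripper_width"].round(4),"F",o["force"].round(1),"t",o["time_s"])
    print("shift tool mm",(M.T@(np.array(p)-e)*1000).round(1))
E
python3 - <<'E'
from m import *; from g import go
c=cam("wrist");save(c,"pics/w0.png",1.4);clips(c);pad(c)
go([.6438,-.105,.1])
E
```

```text
clip 845 [111.5  53.7] [ 0.6396 -0.0432  0.0581] [ 0.623 -0.052  0.045] [ 0.655 -0.032  0.061] [ 0.6395 -0.0431  0.058 ]
clip 849 [183.   53.4] [ 0.6442 -0.1058  0.0581] [ 0.628 -0.115  0.046] [ 0.661 -0.095  0.06 ] [ 0.6442 -0.1058  0.058 ]
clip 897 [41.9 54.6] [0.6344 0.0185 0.0581] [0.618 0.01  0.045] [0.651 0.031 0.06 ] [0.6344 0.0185 0.058 ]
pad 2472 0.017588402858763924 ((498.0967712402344, 1.9808082580566406), (71.567626953125, 47.60696792602539), 28.442766189575195) [[455.   6.]
 [478. -36.]
 [541.  -2.]
 [518.  40.]]Traceback (most recent call last):
  File "<stdin>", line 3, in <module>
  File "g.py", line 6, in go
    print("pos",e.round(4),"yaw",y.round(2),"w",o["gripper_width"].round(4),"F",o["force"].round(1),"t",o["time_s"])
                                                ^^^^^^^^^^^^^^^^^^^^^^^^
AttributeError: 'float' object has no attribute 'round'
```

The wrist view agrees to 1 mm. I'll go over div5 and descend.

Call:
{"method": "drive_tool", "body": {
  "series": [37.7,-29.4,0,0,0,37.7,-29.4,0,0,0,37.7,-29.4,20,0,0,0,0,45,0,0,0,0,45,0,0]
}}

```text
time_s: 3.25
eef_pos: [0.6435, -0.1064, 0.1027]
orientation: [3.138, 0.129, 0.003]
force: [0.5, -0.8, -0.7]
gripper_width: 0.0005
grip_force: 0.0
```

Call:
{"method": "drive_tool", "body": {
  "series": [0,0,25,0,0,0,0,5,0,0,0,0,5,0,0,0,0,5,0,0,0,0,0,0,0]
}}

```text
time_s: 3.75
eef_pos: [0.643, -0.1075, 0.0646]
orientation: [3.139, 0.121, 0.002]
force: [-0.3, -0.3, 0.9]
gripper_width: 0.0004
grip_force: 0.0
```

Call:
{"method": "drive_tool", "body": {
  "series": [1,-1.5,2,0,0,0,0,2,0,0,0,0,1.5,0,0,0,0,1,0,0,0,0,0,0,0]
}}

```text
time_s: 4.25
eef_pos: [0.6435, -0.1056, 0.0571]
orientation: [-3.139, -0.121, 0.0]
force: [-0.8, 0.0, -0.4]
gripper_width: 0.0002
grip_force: 0.0
```

Call:
{"method": "drive_tool", "body": {
  "series": [0,0,1,0,0,0,0,0,0,0]
}}

```text
time_s: 4.45
eef_pos: [0.6435, -0.1056, 0.0561]
orientation: [-3.139, -0.121, 0.0]
force: [0.7, 0.3, -0.3]
gripper_width: 0.0004
grip_force: 0.0
```

Call:
{"method": "drive_tool", "body": {
  "series": [0,0,1,0,0,0,0,0,0,0]
}}

```text
time_s: 4.65
eef_pos: [0.6435, -0.1057, 0.0551]
orientation: [-3.139, -0.121, 0.0]
force: [0.3, 0.1, -0.5]
gripper_width: 0.0002
grip_force: 0.0
```

No contact at 3 mm below the expected height, so I'm taking a look.

```bash
sed -i 's/o\["gripper_width"\].round(4)/round(o["gripper_width"],4)/' g.py
python3 - <<'E'
from m import *
c=cam("wrist");s=cam("side")
a=cv2.resize(s["frame"][100:250,180:360],(720,600));cv2.imwrite("pics/s1.png",a[:,:,::-1]);save(c,"pics/w1.png",1.4)
clips(c)
E
```

```text
clip 2192 [ 55.6 244.5] [0.6378 0.0189 0.0581] [0.619 0.01  0.045] [0.651 0.038 0.06 ] [0.6379 0.0185 0.058 ]
clip 2053 [167.5 244.1] [ 0.6431 -0.0423  0.0584] [ 0.624 -0.052  0.045] [ 0.656 -0.028  0.061] [ 0.6429 -0.0425  0.058 ]
clip 1421 [282.3 236.7] [ 0.6523 -0.1045  0.0584] [ 0.629 -0.114  0.045] [ 0.661 -0.095  0.06 ] [ 0.652  -0.1042  0.058 ]
```

View pics/s1.png

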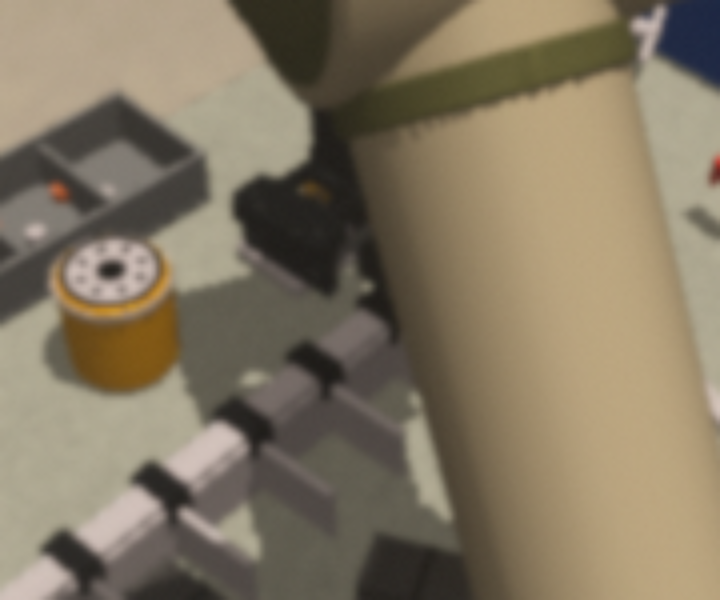

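View pics/w1.png

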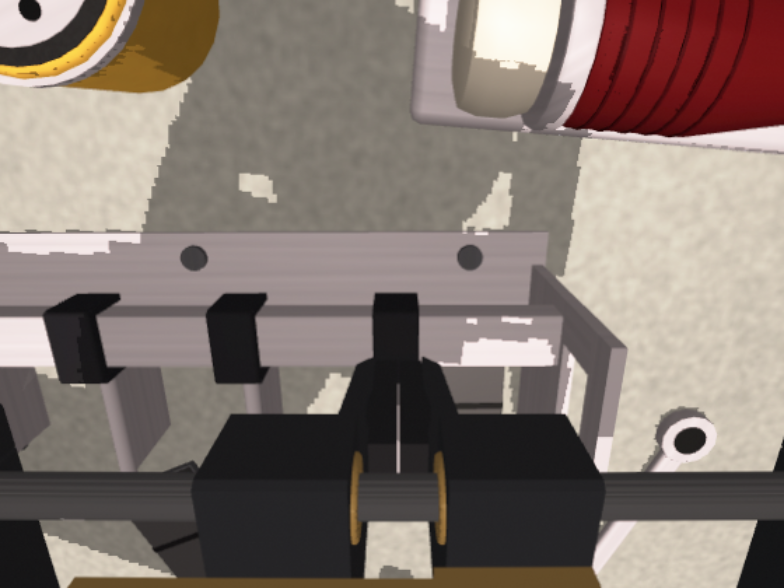

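The fingers are aligned over the div5 clip (396,320 in the wrist picture), so I continue down in small steps.

Call:
{"method": "drive_tool", "body": {
  "series": [0,0,1,0,0,0,0,0,0,0]
}}

```text
time_s: 4.95
eef_pos: [0.6435, -0.1056, 0.0541]
orientation: [-3.139, -0.121, 0.0]
force: [-1.1, -0.1, -0.2]
gripper_width: 0.0006
grip_force: 0.0
```

Call:
{"method": "drive_tool", "body": {
  "series": [0,0,1,0,0,0,0,0,0,0]
}}

```text
time_s: 5.15
eef_pos: [0.6435, -0.1056, 0.0531]
orientation: [-3.139, -0.121, 0.0]
force: [0.2, 0.5, -0.5]
gripper_width: 0.0005
grip_force: 0.0
```

```bash
python3 - <<'E'
from m import *
c=cam("wrist");T=np.linalg.inv(c["T_tool_cam"])
for p in [(0,0,0),(.009,0,0),(-.009,0,0),(0,.0175,0)]:
    q=T[:3,:3]@np.array(p)+T[:3,3]
    uv=cv2.projectPoints(np.array([[q[0],-q[1],-q[2]]]),np.zeros(3),np.zeros(3),c["K"],np.array(c["dist"]))[0].ravel()
    print(p,uv.round(1),-q[2])
P=cloud(c)
for r in range(205,345,6): print(r,c["range_z"][r,280],P[r,280].round(4),P[r,290].round(4),c["frame"][r,280])
E
```

```text
(0, 0, 0) [283.8 248.8] 0.19012854345961416
(0.009, 0, 0) [283.8 233.8] 0.18720336988956476
(-0.009, 0, 0) [283.8 263.3] 0.19305371702966356
(0, 0.0175, 0) [315.4 248.8] 0.1901325107983108
205 0.23292467 [ 0.6524 -0.1023  0.0047] [ 0.6525 -0.1091  0.0034] [159 145 146]
211 0.19977814 [ 0.6598 -0.1021  0.0372] [ 0.6604 -0.1079  0.0378] [17 16 19]
217 0.1901223 [ 0.6599 -0.1022  0.0474] [ 0.6603 -0.1078  0.0472] [18 17 19]
223 0.18173213 [ 0.6599 -0.1023  0.0563] [ 0.6601 -0.1076  0.0558] [18 17 18]
229 0.17952825 [ 0.6578 -0.1025  0.0593] [ 0.658  -0.1078  0.0589] [26 24 26]
235 0.18145397 [ 0.654  -0.1028  0.0586] [ 0.6547 -0.108   0.0591] [27 26 26]
241 0.18306154 [ 0.6504 -0.1031  0.0581] [ 0.651  -0.1083  0.0587] [28 25 26]
247 0.18411182 [ 0.6469 -0.1033  0.0582] [ 0.6471 -0.1087  0.0579] [26 24 26]
253 0.185556 [ 0.6432 -0.1036  0.058 ] [ 0.6441 -0.1089  0.0589] [28 26 27]
259 0.16023251 [ 0.6521 -0.1032  0.0817] [ 0.6519 -0.1079  0.0807] [21 21 23]
265 0.15528877 [ 0.6518 -0.1033  0.087 ] [ 0.652  -0.1078  0.0866] [22 21 22]
271 0.15023057 [ 0.6518 -0.1033  0.0924] [ 0.6524 -0.
[... 259 characters left out ...]
95 0.13193521 [ 0.6523 -0.1035  0.1115] [ 0.6524 -0.1073  0.1112] [22 20 21]
301 0.12921189 [ 0.6517 -0.1036  0.1146] [ 0.6522 -0.1073  0.1149] [22 21 23]
307 0.12554087 [ 0.6518 -0.1036  0.1185] [ 0.6524 -0.1072  0.1189] [22 22 22]
313 0.12280654 [ 0.6514 -0.1037  0.1215] [ 0.6526 -0.1071  0.1227] [23 22 23]
319 0.12027261 [ 0.651  -0.1037  0.1243] [ 0.6508 -0.1073  0.1238] [39 36 37]
325 0.12137139 [ 0.6483 -0.1039  0.1241] [ 0.6485 -0.1075  0.124 ] [39 36 36]
331 0.12101946 [ 0.6465 -0.1041  0.1251] [ 0.6455 -0.1077  0.1235] [39 36 36]
337 0.08570031 [ 0.6687 -0.1028  0.1548] [ 0.6692 -0.1052  0.1552] [41 38 40]
343 0.08255155 [ 0.6695 -0.1027  0.1579] [ 0.6698 -0.1051  0.158 ] [61 58 57]
```

The depth picture shows the visible finger ends about 25 mm above the clip, so the real tips sit higher than the reported TCP. I'll descend watching the force.

Call:
{"method": "drive_tool", "body": {
  "series": [0,0,2,0,0,0,0,2,0,0,0,0,0,0,0]
}}

```text
time_s: 5.5
eef_pos: [0.6434, -0.1056, 0.0489]
orientation: [-3.139, -0.121, 0.001]
force: [0.3, 0.5, 0.6]
gripper_width: 0.0002
grip_force: 0.0
```

Call:
{"method": "drive_tool", "body": {
  "series": [0,0,2,0,0,0,0,2,0,0,0,0,0,0,0]
}}

```text
time_s: 5.8
eef_pos: [0.6434, -0.1056, 0.0448]
orientation: [-3.139, -0.121, 0.001]
force: [-0.7, -0.1, -0.1]
gripper_width: 0.0004
grip_force: 0.0
```

Call:
{"method": "drive_tool", "body": {
  "series": [0,0,2,0,0,0,0,2,0,0,0,0,0,0,0]
}}

```text
time_s: 6.1
eef_pos: [0.6434, -0.1056, 0.0409]
orientation: [-3.139, -0.121, 0.001]
force: [-0.2, -0.2, -0.0]
gripper_width: 0.0006
grip_force: 0.0
```

```bash
python3 - <<'E'
from m import *
c=cam("wrist");P=cloud(c);save(c,"pics/w2.png",1.4)
for r in range(225,290,3): print(r,*[P[r,k].round(4) for k in (262,276,284,296)])
E
```

```text
225 [ 0.6411 -0.0913  0.003 ] [ 0.6598 -0.1003  0.047 ] [ 0.66   -0.1044  0.0469] [ 0.6605 -0.1106  0.047 ]
228 [ 0.6549 -0.0929  0.0408] [ 0.66   -0.1003  0.0516] [ 0.6601 -0.1044  0.0511] [ 0.6608 -0.1105  0.0517]
231 [ 0.6548 -0.0931  0.0447] [ 0.66   -0.1004  0.0555] [ 0.6603 -0.1044  0.0555] [ 0.6607 -0.1104  0.0554]
234 [ 0.6554 -0.0934  0.0499] [ 0.6591 -0.1005  0.0572] [ 0.6598 -0.1044  0.0581] [ 0.6602 -0.1103  0.0579]
237 [ 0.6544 -0.0935  0.0516] [ 0.6577 -0.1006  0.0575] [ 0.6582 -0.1046  0.0581] [ 0.6584 -0.1105  0.0576]
240 [ 0.6534 -0.0937  0.053 ] [ 0.6567 -0.1007  0.0589] [ 0.6573 -0.1046  0.0596] [ 0.6573 -0.1105  0.0586]
243 [ 0.6517 -0.0938  0.053 ] [ 0.6555 -0.1008  0.0599] [ 0.6553 -0.1048  0.0587] [ 0.656  -0.1106  0.0593]
246 [ 0.6496 -0.0938  0.052 ] [ 0.6535 -0.101   0.059 ] [ 0.6537 -0.1049  0.0588] [ 0.6543 -0.1108  0.0591]
249 [ 0.6477 -0.0939  0.0516] [ 0.6509 -0.1011  0.0572] [ 0.6514 -0.1051  0.0575] [ 0.6526 -0.1109  0.059 ]
252 [ 0.6463 -0.094   0.0522] [ 0.6498 -0.1012  0.0582] [ 0.6501 -0.1052  0.0581] [ 0.6508 -0.1111  0.0588]
255 [ 0.6443 -0.0941
[... 575 characters left out ...]
 [ 0.6403 -0.1059  0.0588] [ 0.6523 -0.1103  0.0793]
273 [ 0.6526 -0.0956  0.0844] [ 0.651  -0.1016  0.0809] [ 0.6386 -0.1061  0.0588] [ 0.6521 -0.1102  0.0816]
276 [ 0.6524 -0.0958  0.0865] [ 0.6513 -0.1017  0.0839] [ 0.6367 -0.1062  0.0585] [ 0.6515 -0.1102  0.083 ]
279 [ 0.6522 -0.0959  0.0884] [ 0.6516 -0.1017  0.0868] [ 0.635  -0.1063  0.0586] [ 0.6517 -0.1101  0.0859]
282 [ 0.652  -0.096   0.0905] [ 0.6512 -0.1018  0.0885] [ 0.6335 -0.1064  0.059 ] [ 0.6523 -0.11    0.0892]
285 [ 0.6525 -0.0962  0.0936] [ 0.6515 -0.1018  0.0913] [ 0.6361 -0.1062  0.0661] [ 0.6526 -0.1099  0.092 ]
288 [ 0.6509 -0.0962  0.0932] [ 0.6511 -0.1019  0.0928] [ 0.6351 -0.1063  0.0671] [ 0.6518 -0.1099  0.0929]
```

View pics/w2.png

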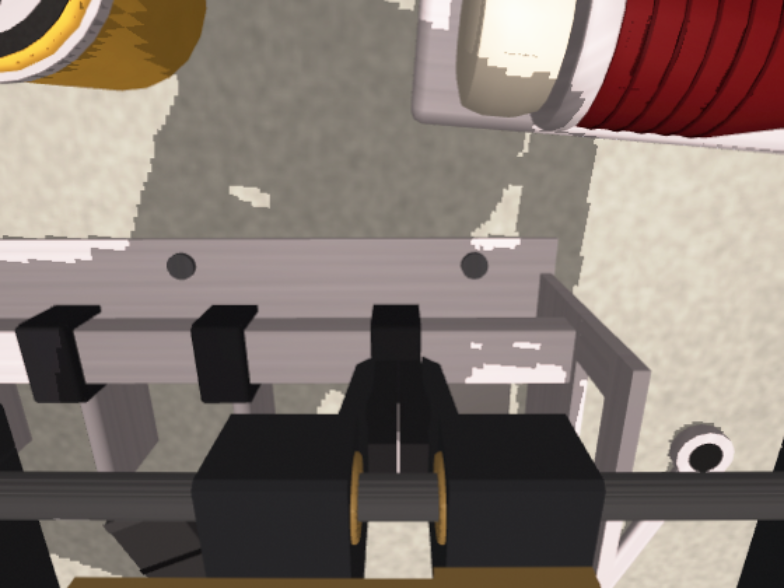

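The tips really are about 25 mm short of the reported TCP (finger edge at row ~258, z≈0.067), leaving about 8 mm to go.

Call:
{"method": "drive_tool", "body": {
  "series": [0,0,2,0,0,0,0,2,0,0,0,0,1,0,0,0,0,0,0,0]
}}

```text
time_s: 6.55
eef_pos: [0.6435, -0.1056, 0.036]
orientation: [-3.139, -0.121, 0.001]
force: [0.2, 0.6, -0.5]
gripper_width: 0.0006
grip_force: 0.0
```

Call:
{"method": "drive_tool", "body": {
  "series": [0,0,1,0,0,0,0,1,0,0,0,0,0,0,0]
}}

```text
time_s: 6.85
eef_pos: [0.6435, -0.1056, 0.0341]
orientation: [-3.139, -0.121, 0.0]
force: [0.4, -0.8, 0.6]
gripper_width: 0.0003
grip_force: 0.0
```

Call:
{"method": "drive_tool", "body": {
  "series": [0,0,1,0,0,0,0,0,0,0]
}}

```text
time_s: 7.05
eef_pos: [0.6435, -0.1056, 0.0331]
orientation: [-3.139, -0.121, 0.0]
force: [0.7, 0.1, 0.3]
gripper_width: 0.0003
grip_force: 0.0
```

Call:
{"method": "drive_tool", "body": {
  "series": [0,0,1,0,0,0,0,0,0,0]
}}

```text
time_s: 7.25
eef_pos: [0.6437, -0.1056, 0.0328]
orientation: [3.139, 0.121, 0.001]
force: [-0.7, 0.3, 4.7]
gripper_width: 0.0003
grip_force: 2.1
```

Call:
{"method": "drive_tool", "body": {
  "series": [0,0,1,0,0,0,0,0,0,0]
}}

```text
time_s: 7.45
eef_pos: [0.6437, -0.1057, 0.0327]
orientation: [3.139, 0.121, 0.002]
force: [-3.9, 0.6, 10.9]
gripper_width: 0.0006
grip_force: 5.6
```

Contact with div5 at TCP z=33 mm (tip offset 25 mm). I lift, go to div4, then lower.

Call:
{"method": "drive_tool", "body": {
  "series": [0,0,-20,0,0,1,-31.5,0,0,0,0,-31.5,0,0,0,0,0,9,0,0,0,0,5,0,0]
}}

```text
time_s: 7.95
eef_pos: [0.6395, -0.0425, 0.0364]
orientation: [3.139, 0.123, -0.001]
force: [0.2, -0.4, -0.1]
gripper_width: 0.0005
grip_force: 0.0
```

Call:
{"method": "drive_tool", "body": {
  "series": [0,0,2,0,0,0,0,2,0,0,0,0,1,0,0,0,0,0,0,0]
}}

```text
time_s: 8.35
eef_pos: [0.6398, -0.0438, 0.0328]
orientation: [3.139, 0.119, 0.001]
force: [-2.4, -1.1, 3.4]
gripper_width: 0.0003
grip_force: 2.1
```

Call:
{"method": "drive_tool", "body": {
  "series": [0,0,1,0,0,0,0,0,0,0]
}}

```text
time_s: 8.55
eef_pos: [0.6399, -0.0438, 0.0327]
orientation: [3.138, 0.12, 0.002]
force: [-5.5, -1.0, 11.8]
gripper_width: 0.0005
grip_force: 5.6
```

Call:
{"method": "drive_tool", "body": {
  "series": [0,0,-20,0,0,0,-31,0,0,0,0,-31,0,0,0,0,0,9,0,0,0,0,5,0,0]
}}

```text
time_s: 9.05
eef_pos: [0.6348, 0.0189, 0.0364]
orientation: [3.139, 0.122, -0.001]
force: [-0.3, -0.5, -0.0]
gripper_width: 0.0004
grip_force: 0.0
```

Call:
{"method": "drive_tool", "body": {
  "series": [0,0,2,0,0,0,0,2,0,0,0,0,2,0,0,0,0,0,0,0]
}}

```text
time_s: 9.45
eef_pos: [0.6352, 0.0179, 0.0327]
orientation: [3.138, 0.119, 0.001]
force: [-4.1, -0.7, 9.6]
gripper_width: 0.0007
grip_force: 5.3
```

All three dividers were touched in order. Next I retreat and go above the pad, turned to its heading with the fingers open around its width.

Call:
{"method": "drive_tool", "body": {
  "series": [0,0,-45,0,0,-10,0,-45,0,60,-43,1.5,0,-8,60,-43,-4,0,-8,60,-43,-10,0,-8,60]
}}

```text
time_s: 9.95
eef_pos: [0.4942, 0.0018, 0.1215]
orientation: [3.043, 0.779, 0.002]
force: [0.3, -1.2, -0.3]
gripper_width: 0.0306
grip_force: 0.0
```

Call:
{"method": "drive_tool", "body": {
  "series": [0,0,0,0,60,0,0,0,0,60,0,0,0,0,60]
}}

```text
time_s: 10.25
eef_pos: [0.497, 0.002, 0.1216]
orientation: [3.045, 0.768, 0.003]
force: [0.4, 0.1, 0.0]
gripper_width: 0.0542
grip_force: 0.0
```

```bash
python3 - <<'E'
from m import *; from g import go
c=cam("wrist");P=cloud(c);save(c,"pics/w3.png",1.4);pad(c)
go([.498,.003,.05])
M=(P[...,2]>.045)
o=get_obs();e=o["eef_pos"];T=R.from_rotvec(o["orientation"]).as_matrix();L=(P-e)@T
m=(abs(L[...,0])<.02)&(abs(L[...,1])<.07)&(L[...,2]>-.06)&(L[...,2]<.03)
q=L[m];
for s in(-1,1):
    k=q[np.sign(q[:,1])==s];print(s,len(k),np.percentile(k,[1,50,99],axis=0).round(4) if len(k) else 0)
E
```

```text
pad 4058 0.017712994744997518 ((497.7056884765625, 3.8953018188476562), (72.62931823730469, 41.26827621459961), 28.374162673950195) [[456.   5.]
 [476. -32.]
 [539.   3.]
 [520.  39.]]
pos [0.497  0.0021 0.1214] yaw 28.36 w 0.0581 F [-0.5 -0.5  0. ] t 10.3
shift tool mm [ 1.2 -0.3 71.4]
-1 2083 [[-0.0092 -0.0421 -0.0597]
 [ 0.0081 -0.0311 -0.0467]
 [ 0.0103 -0.0268 -0.0271]]
1 2078 [[-0.0092  0.0268 -0.0596]
 [ 0.0081  0.0311 -0.0467]
 [ 0.0103  0.042  -0.0269]]
```

View pics/w3.png

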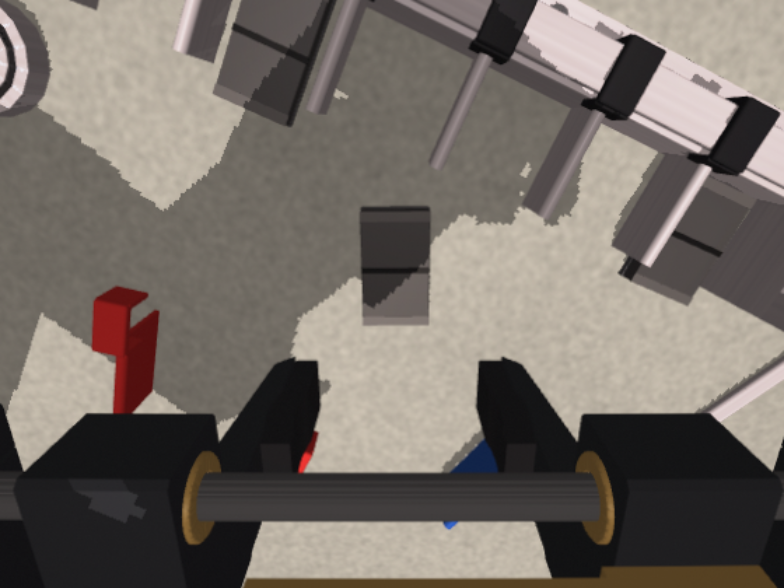

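The fingers straddle the pad with equal margins, and their tips are about 26 mm above the TCP here too. I descend to tips about 10 mm above the bench and close to a loose cage.

Call:
{"method": "drive_tool", "body": {
  "series": [1,-1,40,0,60,0,0,40,0,60,0,0,35,0,60,0,0,11,0,60,0,0,10,0,60],
  "grip_force": 3
}}

```text
time_s: 10.8
eef_pos: [0.4968, 0.0038, -0.0153]
orientation: [-3.046, -0.771, 0.0]
force: [0.7, 0.0, 0.1]
gripper_width: 0.0597
grip_force: 0.0
```

Call:
{"method": "drive_tool", "body": {
  "series": [0,0,0,0,50,0,0,0,0,45,0,0,0,0,45,0,0,0,0,45]
}}

```text
time_s: 11.2
eef_pos: [0.4965, 0.0038, -0.0139]
orientation: [3.045, 0.771, 0.003]
force: [-0.6, -0.5, -0.6]
gripper_width: 0.0449
grip_force: 0.0
```

Call:
{"method": "drive_tool", "body": {
  "series": [0,0,0,6,45,0,0,0,6,45,0,0,0,6,45,0,0,0,6,45,0,0,0,0,45]
}}

```text
time_s: 11.7
eef_pos: [0.4962, 0.0039, -0.0142]
orientation: [3.139, 0.12, 0.001]
force: [-0.8, 0.5, 0.2]
gripper_width: 0.0449
grip_force: 0.0
```

Call:
{"method": "drive_tool", "body": {
  "series": [0,6,0,0,45,0,7,0,0,45,0,7,0,0,45,0,7,0,0,45,0,0,0,0,45]
}}

```text
time_s: 12.2
eef_pos: [0.4982, -0.0242, -0.0148]
orientation: [3.139, 0.12, 0.0]
force: [-0.3, -0.1, -0.0]
gripper_width: 0.0448
grip_force: 0.0
```

Call:
{"method": "drive_tool", "body": {
  "series": [0,0,0,0,60,0,0,0,0,60,0,0,0,0,60]
}}

```text
time_s: 12.5
eef_pos: [0.498, -0.0229, -0.0148]
orientation: [3.139, 0.121, -0.0]
force: [0.6, 1.0, -0.2]
gripper_width: 0.06
grip_force: 0.0
```

Call:
{"method": "drive_tool", "body": {
  "series": [0,0,-40,0,60,0,0,-40,0,60,0,0,-25,0,60,0,0,0,0,60]
}}

```text
time_s: 12.9
eef_pos: [0.4996, -0.0232, 0.0932]
orientation: [3.137, 0.122, 0.01]
force: [0.3, 0.3, 0.0]
gripper_width: 0.0601
grip_force: 0.0
```

```bash
python3 - <<'E'
from m import *; from g import go
c=cam("wrist");pad(c,.5,-.023);clips(c)
go([.498,-.023,-.014])
E
```

```text
pad 4800 0.017715036984771823 ((495.67755126953125, -23.501420974731445), (73.00836181640625, 40.9348258972168), 4.338572978973389) [[458.  -6.]
 [461. -47.]
 [534. -41.]
 [531.  -0.]]
clip 769 [100.3  10.4] [0.6158 0.0855 0.0576] [0.612 0.077 0.045] [0.622 0.096 0.061] [0.6159 0.0847 0.058 ]
clip 675 [222.1   9.5] [0.6211 0.0195 0.0578] [0.618 0.011 0.045] [0.626 0.031 0.06 ] [0.6211 0.0193 0.058 ]
clip 663 [336.2   9.5] [ 0.6259 -0.042   0.0578] [ 0.622 -0.052  0.045] [ 0.631 -0.033  0.06 ] [ 0.6259 -0.0418  0.058 ]
clip 740 [451.5  10. ] [ 0.6307 -0.1044  0.0577] [ 0.627 -0.115  0.045] [ 0.636 -0.096  0.061] [ 0.6307 -0.1039  0.058 ]
clip 59 [ 3.5 18.6] [0.6093 0.145  0.0481] [0.608 0.143 0.045] [0.611 0.149 0.052] [0.6083 0.1379 0.058 ]
pos [ 0.4985 -0.023   0.0912] yaw 4.44 w 0.0601 F [ 0.3  0.  -0.7] t 12.95
shift tool mm [-8.000e-01 -1.000e-01  1.052e+02]
```

The pad is straight (4.3°) and on the gap axis to within 1 mm. Before going behind it, I check the height of the nearby blue look-alike against the gripper body.

```bash
python3 - <<'E'
from m import *
for n in ("side","wrist"):
    c=cam(n);P=cloud(c)
    m=(P[...,0]>.33)&(P[...,0]<.49)&(P[...,1]>-.2)&(P[...,1]<-.08)&(P[...,2]>.006)&(P[...,2]<.075)
    q=P[m];print(n,len(q),np.percentile(q,[0,2,50,98,100],axis=0).round(3) if len(q) else 0)
    m=(P[...,0]>.33)&(P[...,0]<.445)&(P[...,1]>-.07)&(P[...,1]<.1)&(P[...,2]>.006)&(P[...,2]<.075)
    q=P[m];print(len(q),np.percentile(q,[0,2,50,98,100],axis=0).round(3) if len(q) else 0)
E
```

```text
side 0 0
78 [[ 0.354 -0.     0.01 ]
 [ 0.355  0.001  0.014]
 [ 0.376  0.013  0.056]
 [ 0.384  0.017  0.06 ]
 [ 0.384  0.017  0.061]]
wrist 613 [[ 0.363 -0.132  0.035]
 [ 0.365 -0.13   0.036]
 [ 0.451 -0.12   0.049]
 [ 0.453 -0.104  0.059]
 [ 0.454 -0.103  0.06 ]]
607 [[ 0.33  -0.002  0.037]
 [ 0.332 -0.002  0.043]
 [ 0.364  0.007  0.058]
 [ 0.376  0.016  0.059]
 [ 0.377  0.016  0.06 ]]
```

The blue look-alike (x 0.42–0.453, y to -0.103, 60 mm high) would foul the 187 mm gripper body if I stood centred behind the pad. So I first push with the right finger only, body shifted 28 mm left, and re-centre after it is clear.

Call:
{"method": "drive_tool", "body": {
  "series": [-30,-14,0,0,46,-29,-14,0,0,46,0,0,0,0,46,0,0,35,0,46,0,0,35,0,46]
}}

```text
time_s: 13.55
eef_pos: [0.4379, 0.0001, 0.0191]
orientation: [3.139, 0.121, 0.003]
force: [0.6, -0.4, -0.4]
gripper_width: 0.0461
grip_force: 0.0
```

Call:
{"method": "drive_tool", "body": {
  "series": [0,0,25,0,46,0,0,10,0,46,0,0,0,0,46]
}}

```text
time_s: 13.85
eef_pos: [0.4367, 0.0004, -0.0161]
orientation: [-3.138, -0.121, 0.005]
force: [-0.7, -0.2, 0.6]
gripper_width: 0.0461
grip_force: 0.0
```

Call:
{"method": "drive_tool", "body": {
  "series": [8,0,-1,0,46,6,0,0,0,46,6,0,0,0,46,7,0,0,0,46,7,0,0,0,46]
}}

```text
time_s: 14.35
eef_pos: [0.4717, 0.003, -0.0134]
orientation: [3.139, 0.121, 0.001]
force: [-0.9, 0.5, 1.3]
gripper_width: 0.0459
grip_force: 0.7
```

Call:
{"method": "drive_tool", "body": {
  "series": [7,0,0,0,46,7,0,0,0,46,6,0,0,0,46,4,0,0,0,46,0,0,0,0,46]
}}

```text
time_s: 14.85
eef_pos: [0.4956, 0.0048, -0.0138]
orientation: [3.139, 0.121, 0.001]
force: [0.0, 0.2, 0.1]
gripper_width: 0.0459
grip_force: 0.0
```

```bash
python3 - <<'E'
from m import *; from g import go
c=cam("wrist");pad(c,.54,-.021);save(c,"pics/w4.png",1.4)
go([.49,-.023,-.014])
E
```

```text
pad 15947 0.0176106603858954 ((531.5782470703125, -16.536441802978516), (92.82637023925781, 41.06961441040039), 13.266176223754883) [[482.  -7.]
 [491. -47.]
 [581. -26.]
 [572.  14.]]
pos [ 0.4952  0.0048 -0.0138] yaw 4.42 w 0.0463 F [-0.4  0.3 -0.1] t 14.9
shift tool mm [-7.3 27.4  0.2]
```

View pics/w4.png

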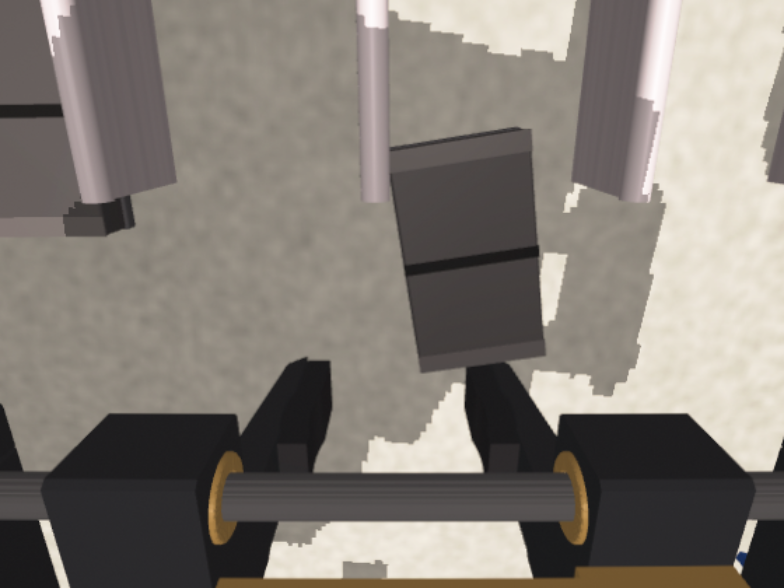

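The pad swung about 7° counter-clockwise, with its left front close to div3's tip (375,195). I back off, lift and measure, then square it up with the cage again.

Call:
{"method": "drive_tool", "body": {
  "series": [-5,0,0,0,46,0,0,-40,0,60,0,0,-45,0,60,15,13,0,0,60,15,12,0,0,60]
}}

```text
time_s: 15.4
eef_pos: [0.5221, -0.0185, 0.0728]
orientation: [3.138, 0.122, 0.004]
force: [1.0, 0.4, -0.1]
gripper_width: 0.0602
grip_force: 0.0
```

```bash
cat >> m.py <<'E'
def pad2(c,x0=.45,x1=.64):
    P=cloud(c)
    a=np.array([.997,.0775]);b=np.array([-.0775,.997]);d=P[...,:2]-[.6235,-.0133]
    X=d@a;Y=d@b
    m=(P[...,2]>.0125)&(P[...,2]<.0225)&(X>-.16)&(X<0.002)&(abs(Y)<.029)
    m=cv2.morphologyEx(m.astype(np.uint8),cv2.MORPH_OPEN,np.ones((7,7)))
    n,l,s,ce=cv2.connectedComponentsWithStats(m);i=1+np.argmax(s[1:,4])
    vu=np.argwhere(l==i)[:,::-1];q=onz(c,vu,.017)[:,:2]-[.6235,-.0133];q=np.c_[q@a,q@b]*1000
    r=cv2.minAreaRect(q.astype(np.float32));print("pad in rack frame",s[i,4],r,np.round(cv2.boxPoints(r)).tolist())
E
python3 - <<'E'
from m import *; from g import go
c=cam("wrist");pad2(c);go([.525,-.023,-.014])
E
```

```text
pad in rack frame 5865 ((-81.67405700683594, 5.233667373657227), (71.97085571289062, 40.960899353027344), 8.819477081298828) [[-120.0, 20.0], [-114.0, -21.0], [-43.0, -9.0], [-49.0, 31.0]]
pos [ 0.5243 -0.0202  0.0721] yaw 4.37 w 0.0598 F [ 1.2 -1.7  0.3] t 15.45
shift tool mm [ 0.1  2.7 86.2]
```

Call:
{"method": "drive_tool", "body": {
  "series": [3,-2,35,-8.5,60,0,0,35,0,60,0,0,11,0,60,0,0,5,0,60,0,0,0,0,50]
}}

```text
time_s: 15.95
eef_pos: [0.5246, -0.016, -0.0144]
orientation: [-3.122, -0.353, -0.0]
force: [-0.3, 0.7, 0.6]
gripper_width: 0.0541
grip_force: 0.0
```

Call:
{"method": "drive_tool", "body": {
  "series": [0,0,0,0,45,0,0,0,0,44,0,0,0,3,44,0,0,0,3,44,0,0,0,2.5,44]
}}

```text
time_s: 16.45
eef_pos: [0.5251, -0.0161, -0.0139]
orientation: [3.139, 0.118, 0.003]
force: [-0.7, -0.5, -0.1]
gripper_width: 0.0438
grip_force: 0.2
```

Call:
{"method": "drive_tool", "body": {
  "series": [0,2,0,0,44,0,1.5,0,0,44,0,0,0,0,44,0,0,0,0,56,0,0,0,0,56]
}}

```text
time_s: 16.95
eef_pos: [0.5249, -0.0195, -0.0147]
orientation: [3.139, 0.121, 0.0]
force: [-0.3, -1.0, 0.5]
gripper_width: 0.0558
grip_force: 0.0
```

Call:
{"method": "drive_tool", "body": {
  "series": [0,0,-40,0,56,0,0,-45,0,56,0,0,0,0,56]
}}

```text
time_s: 17.25
eef_pos: [0.5275, -0.02, 0.0751]
orientation: [3.136, 0.121, 0.014]
force: [-0.2, -0.8, -0.7]
gripper_width: 0.0558
grip_force: 0.0
```

```bash
python3 - <<'E'
from m import *; from g import go
c=cam("wrist");pad2(c);go([.525,-.023,-.014])
E
```

```text
pad in rack frame 5713 ((-81.96942901611328, 3.5812206268310547), (72.02478790283203, 41.07170867919922), 7.922948360443115) [[-120.0, 19.0], [-115.0, -22.0], [-43.0, -12.0], [-49.0, 29.0]]
pos [ 0.5261 -0.0198  0.0725] yaw 4.43 w 0.0559 F [-0.  -0.1 -0.7] t 17.3
shift tool mm [-1.8  3.  86.5]
```

The cage has about 9° of angular slack, so I turn it past by 10° and back.

Call:
{"method": "drive_tool", "body": {
  "series": [0,0,40,0,56,0,0,40,0,56,0,0,7,0,50,0,0,0,0,45,0,0,0,0,45]
}}

```text
time_s: 17.8
eef_pos: [0.5255, -0.0196, -0.0158]
orientation: [3.139, 0.121, 0.002]
force: [0.2, -0.6, 0.8]
gripper_width: 0.0447
grip_force: 0.0
```

Call:
{"method": "drive_tool", "body": {
  "series": [0,0,0,3.5,45,0,0,0,3.5,45,0,0,0,3.5,45,0,0,0,0,45,0,0,0,0,52]
}}

```text
time_s: 18.3
eef_pos: [0.5255, -0.0196, -0.0157]
orientation: [3.137, -0.164, 0.003]
force: [-0.5, 0.4, 1.2]
gripper_width: 0.0507
grip_force: 0.0
```

Call:
{"method": "drive_tool", "body": {
  "series": [0,0,0,-5,56,0,0,0,-5.5,56,0,0,-40,0,56,0,0,-45,0,56,0,0,0,0,56]
}}

```text
time_s: 18.8
eef_pos: [0.5277, -0.0201, 0.0737]
orientation: [3.136, 0.123, 0.016]
force: [1.1, 0.4, -0.7]
gripper_width: 0.056
grip_force: 0.0
```

```bash
python3 - <<'E'
from m import *; from g import go
c=cam("wrist");pad2(c);go([.525,-.023,-.014])
E
```

```text
pad in rack frame 5783 ((-81.342529296875, 0.9382667541503906), (71.00453186035156, 41.03101348876953), 0.0016519243363291025) [[-117.0, 21.0], [-117.0, -20.0], [-46.0, -20.0], [-46.0, 21.0]]
pos [ 0.5263 -0.0198  0.0711] yaw 4.49 w 0.0561 F [-0.  -0.1 -0.7] t 18.85
shift tool mm [-2.1  2.9 85.1]
```

The pad is now straight (0.0°) and centred to 1 mm. I go behind it centred with two-finger contact, descending with a 6° yaw so the body clears the blue piece.

Call:
{"method": "drive_tool", "body": {
  "series": [-17,0,0,0,14,-17,0,0,0,14,0,0,0,-6,14,0,0,0,0,14,0,0,20,0,14]
}}

```text
time_s: 19.35
eef_pos: [0.4922, -0.0224, 0.0491]
orientation: [3.128, 0.282, 0.006]
force: [-0.0, -1.0, -0.1]
gripper_width: 0.0183
grip_force: 0.0
```

```bash
python3 - <<'E'
from m import *; from g import go
go([.4930,-.0228,-.014])
E
```

```text
pos [ 0.4922 -0.0224  0.0491] yaw 10.3 w 0.0183 F [-0.  -1.  -0.1] t 19.35
shift tool mm [ 0.5  0.5 63.1]
```

Call:
{"method": "drive_tool", "body": {
  "series": [0,0,30,0,14,0,0,20,0,14,0,0,9,0,14,0,0,0,0,14]
}}

```text
time_s: 19.75
eef_pos: [0.4905, -0.0219, -0.0118]
orientation: [-3.128, -0.283, 0.004]
force: [-0.5, 0.1, 0.2]
gripper_width: 0.0141
grip_force: 0.0
```

Call:
{"method": "drive_tool", "body": {
  "series": [2,0,0,3,14,2,0,0,3,14,4,0,0,0,14,4,0,0,0,14,0,0,0,0,14]
}}

```text
time_s: 20.25
eef_pos: [0.5037, -0.0209, -0.0103]
orientation: [3.139, 0.122, 0.002]
force: [-0.4, -0.3, 0.7]
gripper_width: 0.014
grip_force: 0.0
```

Call:
{"method": "drive_tool", "body": {
  "series": [-2,0,4,0,14,0,1,0,0,14,6,0,0,0,14,6,0,0,0,14,6,0,0,0,14]
}}

```text
time_s: 20.75
eef_pos: [0.5196, -0.0206, -0.0147]
orientation: [3.139, 0.121, 0.0]
force: [-1.5, -0.0, -0.4]
gripper_width: 0.014
grip_force: 0.4
```

Call:
{"method": "drive_tool", "body": {
  "series": [6,0,0,0,14,6,0,0,0,14,4,0,0,0,14,0,0,0,0,14]
}}

```text
time_s: 21.15
eef_pos: [0.5356, -0.0193, -0.0147]
orientation: [3.139, 0.121, 0.001]
force: [0.3, -0.1, 0.4]
gripper_width: 0.0138
grip_force: 0.0
```

```bash
python3 - <<'E'
from m import *; from g import go
c=cam("wrist");pad2(c);go([.5420,-.0190,-.014])
E
```

```text
pad in rack frame 16243 ((-44.682220458984375, 0.9004917144775391), (41.42506408691406, 75.52336883544922), 89.940185546875) [[-82.0, -20.0], [-7.0, -20.0], [-7.0, 22.0], [-82.0, 22.0]]
pos [ 0.5352 -0.0193 -0.0148] yaw 4.42 w 0.014 F [-0.1 -0.5  0.2] t 21.2
shift tool mm [ 6.8  0.2 -0.8]
```

Straight, with about 7 mm to go. I creep until the force rises.

Call:
{"method": "drive_tool", "body": {
  "series": [2,0,0,0,14,2,0,0,0,14,1,0,0,0,14,0,0,0,0,14]
}}

```text
time_s: 21.6
eef_pos: [0.54, -0.019, -0.0147]
orientation: [3.139, 0.121, 0.0]
force: [-0.5, 0.1, 0.2]
gripper_width: 0.0142
grip_force: 0.1
```

Call:
{"method": "drive_tool", "body": {
  "series": [1,0,0,0,14,1,0,0,0,14,0,0,0,0,14]
}}

```text
time_s: 21.9
eef_pos: [0.542, -0.0188, -0.0147]
orientation: [-3.139, -0.121, -0.0]
force: [0.2, -0.1, 0.0]
gripper_width: 0.0142
grip_force: 0.2
```

Call:
{"method": "drive_tool", "body": {
  "series": [1,0,0,0,14,0,0,0,0,14]
}}

```text
time_s: 22.1
eef_pos: [0.5428, -0.0188, -0.0147]
orientation: [-3.139, -0.121, 0.0]
force: [-1.1, -0.5, 0.7]
gripper_width: 0.0139
grip_force: 0.8
```

Call:
{"method": "drive_tool", "body": {
  "series": [1,0,0,0,14,0,0,0,0,14]
}}

```text
time_s: 22.3
eef_pos: [0.5428, -0.0187, -0.0148]
orientation: [-3.139, -0.121, 0.004]
force: [-4.4, -0.8, 2.9]
gripper_width: 0.0141
grip_force: 3.0
```

It has stopped against the plate. One more firm millimetre, then I back off, lift and check.

Call:
{"method": "drive_tool", "body": {
  "series": [1,0,0,0,14,0,0,0,0,14]
}}

```text
time_s: 22.5
eef_pos: [0.5428, -0.0187, -0.0148]
orientation: [-3.139, -0.122, 0.007]
force: [-10.1, -3.5, 7.4]
gripper_width: 0.0139
grip_force: 5.1
```

Call:
{"method": "drive_tool", "body": {
  "series": [-6,0,0,0,14,-6,0,0,0,14,0,0,-40,0,14,0,0,-45,0,14,0,0,-30,0,14]
}}

```text
time_s: 23.0
eef_pos: [0.5335, -0.0196, 0.103]
orientation: [3.138, 0.121, 0.005]
force: [0.1, -0.2, -0.7]
gripper_width: 0.0139
grip_force: 0.0
```

Call:
{"method": "drive_tool", "body": {
  "series": [0,0,0,0,14,0,0,0,0,14]
}}

```text
time_s: 23.2
eef_pos: [0.5328, -0.0195, 0.1002]
orientation: [3.139, 0.121, 0.001]
force: [-0.6, -0.1, -0.6]
gripper_width: 0.0139
grip_force: 0.0
```

```bash
python3 - <<'E'
from m import *
c=cam("wrist");pad2(c);save(c,"pics/w5.png",1.4);print(get_obs()["force"])
E
```

```text
pad in rack frame 5506 ((-35.802371978759766, 0.6309757232666016), (41.23820114135742, 70.34584045410156), 89.93428802490234) [[-71.0, -20.0], [-1.0, -20.0], [-1.0, 21.0], [-71.0, 21.0]]
[-0.78541629  0.31357832 -1.26172292]
```

View pics/w5.png

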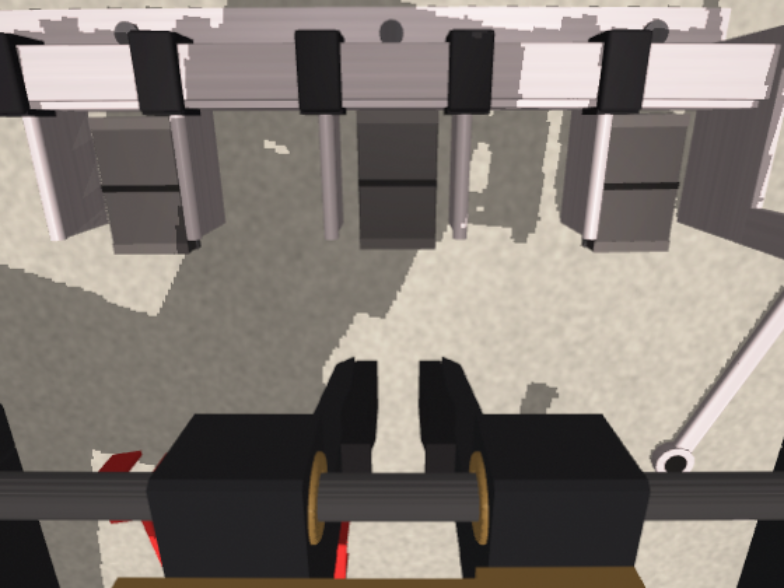

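The picture shows the pad straight and home in the third gap from the tall end, between the clips at (320,70) and (470,70). The stored pads are undisturbed and the gripper is clear of everything.

```bash
python3 -c "from cell import finish_job; print(finish_job())"
```

```text
the job is handed in; nothing more can be done
None
```

I touched dividers 5, 4 and 3 in turn, counting from the tall end plate. The loose pad was then pushed straight and fully home in the third gap, and I handed the job in at about 23 s.

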